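Seat the proud blood tube and start the clotting timer

ROBOT

A 6-joint arm with a two-finger parallel gripper is mounted at the origin on the work surface. World frame = base frame: x ahead of the robot, y to its left, z up, the work surface at z = 0. Lengths are in m, angles in rad, forces in N, time in s.
With the tool pointing down it reaches from about 0.425 to 0.925 m from the base axis. Payload 12.5 kg.
Tool frame: the origin (TCP) lies at the very end of the fingers, on their centre line; the grasp point (between the pads) lies 19 mm behind it (arm.grasp_offset is the distance from the TCP to the grasp point, in m); z points along the fingers, y is the line along which they close (so a half turn about z gives the same grasp; the last joint's range is limited). The gripper opens to 85 mm and grips with 20 to 120 N. Pads are 22 mm wide; open, the fingers measure 114 mm over their backs; the gripper's body (76 mm by 85 mm) begins 54 mm behind the grasp point. The pads swing forward as they close: fully open they stand 13 mm farther back than shut.
Start: joints at [1.101, 0.491, 1.559, -0, 1.092, -0.106], TCP at [0.222, 0.584, 0.231] pointing down, gripper open.
Joint ranges: [-3.1, 3.1], [-0.84, 2.19], [0.05, 2.79], [-1.13, 4.28], [0.06, 2.93], [-2.69, 2.69]. Speed limits (rad/s): [2.22, 2.22, 2.79, 3.14, 3.14, 3.14].

INTERFACE

Orientations are given as a unit quaternion [x, y, z, w].
In Python, from plant import monitor, viewer, job, arm gives the robot as it stands.
- The arm moves only by the tool drive_tool, never from a script. Its argument "increments" is a list of rows, each a list of 7 numbers: the shift along the tool's x, y, z in cm, then the turn, a rotation vector about the tool's x, y, z in degrees, then the closure, from -1 (fully open) to 1 (shut), so that 0 is half open. A call has 1 to 5 rows; each row shifts and turns the commanded pose from where the row before left it, along the tool's axes as they then stand; what a row does not reach is not made up. A row lasts 1/10 s, in which the tool goes at most 50 mm and 8.59 degrees, less where a joint would pass 70% of its speed; a pose out of reach is approached as far as the arm can. A call with a gripper value outside its range is refused whole. The fingers move at their own pace and stop on an object; the grip force is fixed at half the most. Time passes only in rows, so rows that do not move let the fingers close. It gives the time, the measured TCP pose, the force, the opening and the grip force at its end, in the units of the state.
- monitor.observe(): the state, without advancing time (a new reading comes with each control period).
- viewer.capture(name): name is "side" or "top" or "wrist"; returns (picture, depth): 480x640x3 uint8, red, green, blue; 480x640 float32, m along the optical axis (not along the pixel's ray), 0 where there is no reading.
- viewer.camera_model(name): a dict with "camera_matrix" (3x3 intrinsics, pixels), "view" (4x4, takes a point from world to camera coordinates). Camera axes: x right, y up, looking along -z (the intrinsics and any distortion apply to the point x, -y, -z); pixel columns grow to the right and rows downward; lengths in m; the calibration is good to about 2 mm. A picture is of the moment at which its call begins: read the wrist's pose just before it. camera_model takes no time and is no camera call; for the wrist camera it gives the pose at the moment of the call.
- job.close_job(): hands the job in; it is judged then, once.
Trained networks look in the newest picture that a camera, given by its name, has taken for a name from the list of things; names that differ only in an ending like _2 or _b are one class to them, and where a whole thing is asked for, a point or a joint stands for the part that bears it (a point fixed in the world has none). Each returns a list of dicts, best first, with "p" (0 to 1); they miss things now and then, are a little off and sometimes report something else, mostly with a low value. They report only what shows in the picture. A call takes as long as a camera call. They do not tell look-alikes from the thing itself.
- viewer.cut_out(camera, target): "mask" (480x640 bool, what is visible of it) and "bbox" ([left, top, right, bottom] in pixels, round what is visible of it).
The state is a dict: "clock": time; "joint_positions": joint angles; "joint_vel": joint speeds; "joint_torque": joint torques, N m; "tcp_pos": TCP position; "eef_rot": TCP orientation; "contact_force": force on the tool from outside, world axes, zero at the start; "wrist_torque": the same for the moment, N m; "grip_width": opening from 0.0 (shut) to 1.0 (fully open); "grasp_force": force on a finger pad.
Only numpy, scipy, OpenCV 4.12 (cv2) and the standard library are available. Lean on these libraries where they do the work, as an engineer would, in place of code of your own. Each camera call takes 0.05 s, during which the arm holds its last target. There are 200 camera calls.

TASK

One of the seven capped blood tubes in the green rack has not been pushed home: its cap stands higher than the others. With the fingertips shut, gently press that tube straight down until its cap is level with the rest, then start the clotting timer beside the rack by pressing its one large round key fully down and letting it come back up. Leave the other six tubes, the timer's two small keys and everything else on the table alone, and do not pinch, pull up or lift anything.

Things in the scene. Friction and masses are not known exactly. Their poses are not given: they have to be found in the camera images.
- rack: green wire tube rack, fixed to the table, 91 x 201 x 68 mm high; origin at the centre of its underside, y along its long side. 4 x 9 square cells at 22 mm pitch. Seven tubes stand in cells at (x, y) in the rack's frame, mm: (-33,-66) (-33,-22) (-33,22) (-33,66) (33,-44) (33,0) (33,44); which of them holds the proud tube differs each time
- tube (a joint): height (m) by which the proud tube stands above home: 0 fully home, 0.014 to 0.022 at the start. It slides straight down with about 2.5 N of friction, stays where it is left, and stops solidly at 0; more than 0.028 counts as pulled up
- tube_cap (a point): centre of the top of the proud tube's cap. Cap purple, 17 mm across, 25 mm tall, flat topped, on a glass tube 13 mm across; tube and cap are 100 mm long. Fully home, the cap's top is 108 mm above the table, level with the other six
- tube_1: another tube of the same kind, already home (cap top 108 mm above the table); origin at its foot, 100 mm below the top of its cap; must be left alone
- tube_2: another tube of the same kind, already home (cap top 108 mm above the table); origin at its foot, 100 mm below the top of its cap; must be left alone
- tube_3: another tube of the same kind, already home (cap top 108 mm above the table); origin at its foot, 100 mm below the top of its cap; must be left alone
- tube_4: another tube of the same kind, already home (cap top 108 mm above the table); origin at its foot, 100 mm below the top of its cap; must be left alone
- tube_5: another tube of the same kind, already home (cap top 108 mm above the table); origin at its foot, 100 mm below the top of its cap; must be left alone
- tube_6: another tube of the same kind, already home (cap top 108 mm above the table); origin at its foot, 100 mm below the top of its cap; must be left alone
- timer: white bench timer, fixed to the table, 100 x 130 x 30 mm high, display on the top's far half, three round grey keys in a row along y on the near half; stands to the left or right of the rack. Origin at the centre of its underside, x away from the robot at yaw 0. In its frame the keys are at x = -26 mm, y = 34 (large), -10 and -40 mm (small)
- start_key (a joint): travel (m) of the timer's large key: 0 up, 0.005 fully down; sprung, fully down takes 4 N, comes back up by itself
- start_key_top (a point): centre of the top of the large key, a round button 32 mm across, about 51 mm above the table
- small_key_1 (a joint): travel (m) of the first small key: 0 up, 0.005 fully down; must be left alone
- small_key_1_top (a point): centre of the top of the first small key, 12 mm across
- small_key_2 (a joint): travel (m) of the second small key: 0 up, 0.005 fully down; must be left alone
- small_key_2_top (a point): centre of the top of the second small key, 12 mm across
- dish: loose steel bowl, 116 mm across, 35 mm high, on the side of the rack where the timer is not; origin under its centre; leave alone
- tape: loose roll of white tape lying flat, 64 mm across, 24 mm high, behind the rack; leave alone
- marker: loose white pen with a black cap, about 115 x 14 x 13 mm, behind the rack, to its left; leave alone
- jar: loose glass jar, 72 mm across, 90 mm high, far left; leave alone
- holder: loose clear plastic cup-shaped needle holder, 28 mm across, 48 mm high, behind the rack; leave alone
- sanitiser: loose mint pump bottle, 76 mm across, 192 mm high, far right; leave alone
Not all that is in view belongs to the job. Leave any purple look-alike of the timer alone.

How it is judged:
On the way, in this order (a step that is already met when the one before it is completed fails the run):
1. the proud tube is pressed home (within 3 mm) while the large key is up (value of joint tube below 0.003 m and value of joint start_key below 0.002 m), for 0.2 s.
2. the timer's large key is pressed down (at least 4 of its 5 mm) (value of joint start_key above 0.004 m and value of joint tube below 0.003 m), for 0.1 s.
At the end, for the whole second after the job is handed in: the proud tube is home within 3 mm, all three timer keys are up again (within 1.5 mm), the other six tubes are within 4 mm and the loose things within 20 mm of where they began (value of joint tube below 0.003 m and value of joint each of start_key, small_key_1, small_key_2 below 0.0015 m and distance of each of dish, tape, marker, jar, holder, sanitiser from where it was at the start of the episode below 0.02 m and distance of each of tube_1, tube_2, tube_3, tube_4, tube_5, tube_6 from where it was at the start of the episode below 0.004 m); the robot touches nothing.
It fails at once if the large key is pressed before the tube is home (value of joint tube above 0.003 m and value of joint start_key above 0.002 m).
It fails at once if the proud tube is pulled up (value of joint tube above 0.028 m).
It fails at once if another tube is pressed (over 3 N) or moved more than 4 mm, or a small key is pressed (over 2 mm) (contact force between any of the fingers, the arm and tube_1 above 3 N or contact force between any of the fingers, the arm and tube_2 above 3 N or contact force between any of the fingers, the arm and tube_3 above 3 N or contact force between any of the fingers, the arm and tube_4 above 3 N or contact force between any of the fingers, the arm and tube_5 above 3 N or contact force between any of the fingers, the arm and tube_6 above 3 N or not (distance of tube_1 from where it was at the start of the episode below 0.004 m) or not (distance of tube_2 from where it was at the start of the episode below 0.004 m) or not (distance of tube_3 from where it was at the start of the episode below 0.004 m) or not (distance of tube_4 from where it was at the start of the episode below 0.004 m) or not (distance of tube_5 from where it was at the start of the episode below 0.004 m) or not (distance of tube_6 from where it was at the start of the episode below 0.004 m) or value of joint any of small_key_1, small_key_2 above 0.002 m).
It fails at once if the tube or the key is pressed roughly (over 40 N) (contact force between any of the fingers, the arm and tube above 40 N or contact force between any of the fingers, the arm and timer above 40 N).
It fails at once if a loose thing on the table is moved more than 20 mm (not (distance of dish from where it was at the start of the episode below 0.02 m) or not (distance of tape from where it was at the start of the episode below 0.02 m) or not (distance of marker from where it was at the start of the episode below 0.02 m) or not (distance of jar from where it was at the start of the episode below 0.02 m) or not (distance of holder from where it was at the start of the episode below 0.02 m) or not (distance of sanitiser from where it was at the start of the episode below 0.02 m)).
It also fails if it takes over 38 s, if anything falls off the work surface, if the arm or the gripper's body presses on something with over 40 N, if the wrist force passes 120 N, or if a joint passes its speed limit or range.

## Working session

There is one attempt and no reset: what is moved stays moved. The work goes in short steps, Python scripts to look and compute and a tool call to move; the robot and the scene stay as the last step left them, time stands still between calls to the robot, and variables do not carry over. Pictures are saved under pics/ and viewed, at most 10 in all, crops included, and the job is handed in when it is done.

Besides the shell and the picture viewer there is one more tool, called after ">>>" in YAML: its name, and indented under it one key for each argument. drive_tool: Moves the arm, as the interface text tells. Its arguments: {"type":"object","properties":{"increments":{"type":"array","items":{"type":"array","items":{"type":"number"}}}},"required":["increments"]}

```bash
mkdir -p pics
cat > h.py <<'E'
import numpy as np, cv2
from plant import monitor, viewer, job, arm
def cloud(d,m):
    K=np.array(m["camera_matrix"]);V=np.array(m["view"])
    v,u=np.mgrid[:480,:640]
    x=(u-K[0,2])/K[0,0]*d; y=(v-K[1,2])/K[1,1]*d
    P=np.stack([x,-y,-d,np.ones_like(d)],-1)
    W=P@np.linalg.inv(V).T
    W=W[...,:3]; W[d<=0]=np.nan
    return W
def shot(n):
    m=viewer.camera_model(n); p,d=viewer.capture(n); return p,cloud(d,m),m
E
python3 - <<'E'
from h import *
s=monitor.observe(); print(s["tcp_pos"],s["eef_rot"],s["clock"])
for n in ("top","side"):
    p,W,m=shot(n); cv2.imwrite(f"pics/{n}0.png",p[...,::-1])
    print(n,{k:(v.tolist() if hasattr(v,'tolist') else v) for k,v in m.items()})
    np.save(n+"W.npy",W)
    for t in ("rack","tube_cap","tube_1","timer","start_key","small_key_1","dish"):
        for r in viewer.cut_out(n,t)[:8]:
            q=W[r["mask"]]; print(t,round(r["p"],2),np.round(r["bbox"]),np.nanmedian(q,0).round(3),np.nanpercentile(q[:,2],95).round(3))
E
```

```text
[0.22224641 0.58388501 0.23072131] [ 1.80858479e-01  9.83508962e-01 -5.56096277e-04 -1.51704763e-04] 0.0
top {'camera_matrix': [[464.2104171895917, 0.0, 314.60929679946], [0.0, 464.2104171895917, 243.35929502933175], [0.0, 0.0, 1.0]], 'view': [[-0.0018721797255713787, -0.9999941722626189, -0.0028548877166678617, -0.00726376556529807], [0.9883725987349324, -0.0022844649237457938, 0.15203416487739854, -0.5636909257014406], [-0.15203980075306273, -0.002537057510541811, 0.9883711156879066, -1.3002192873097578], [0.0, 0.0, 0.0, 1.0]]}
rack 0.71 [264. 218. 337. 258.] [0.583 0.032 0.037] 0.072
tube_cap 0.53 [320. 247. 326. 253.] [ 0.535 -0.029  0.123] 0.128
tube_cap 0.51 [440. 198. 481. 232.] [ 0.63  -0.409  0.12 ] 0.192
tube_cap 0.37 [308. 246. 306. 251.] [0.541 0.012 0.109] 0.112
tube_1 0.53 [273. 239. 278. 248.] [0.556 0.098 0.107] 0.112
tube_1 0.45 [282. 220. 290. 225.] [0.617 0.066 0.106] 0.112
tube_1 0.42 [303. 221. 307. 231.] [0.61  0.023 0.108] 0.113
tube_1 0.4 [315. 224. 319. 232.] [ 0.603 -0.021  0.107] 0.111
tube_1 0.34 [438. 197. 482. 233.] [ 0.629 -0.408  0.122] 0.192
timer 0.8
[... 1044 characters left out ...]
248.] [ 0.534 -0.026  0.103] 0.125
tube_1 0.64 [278. 249. 287. 284.] [0.618 0.071 0.086] 0.11
tube_1 0.54 [291. 225. 298. 246.] [ 0.602 -0.016  0.095] 0.11
tube_1 0.49 [303. 261. 314. 292.] [0.556 0.104 0.089] 0.109
tube_1 0.43 [311. 250. 319. 282.] [0.549 0.061 0.091] 0.11
timer 0.98 [381. 341. 442. 405.] [0.334 0.29  0.031] 0.05
timer 0.74 [281. 324. 338. 386.] [0.535 0.275 0.031] 0.05
start_key 0.48 [420. 369. 440. 386.] [0.304 0.304 0.051] 0.054
start_key 0.47 [311. 348. 332. 362.] [0.503 0.283 0.05 ] 0.054
small_key_1 0.54 [424. 353. 430. 360.] [0.31  0.259 0.051] 0.054
dish 0.74 [332. 180. 372. 208.] [ 0.5   -0.274  0.02 ] 0.035
dish 0.68 [234. 250. 260. 272.] [0.722 0.014 0.021] 0.027
```

Run:
```python
from h import *
a=cv2.imread("pics/top0.png")[180:350,180:440]; a=cv2.resize(a,(780,510),interpolation=cv2.INTER_CUBIC); cv2.imwrite("pics/topc.png",a)
b=cv2.imread("pics/side0.png")[200:410,220:460]; b=cv2.resize(b,(680,595),interpolation=cv2.INTER_CUBIC); cv2.imwrite("pics/sidec.png",b)
for n in("top","side"):
    W=np.load(n+"W.npy")
    for name,x,y,r,z0,z1 in [("proud",.535,-.028,.018,.116,.14),("n1",.542,.014,.015,.1,.115),("n2",.549,.059,.016,.1,.115),("n3",.556,.102,.016,.1,.115),("k",.505,.281,.024,.046,.056),("kb",.306,.301,.024,.046,.056)]:
        with np.errstate(invalid='ignore'):
            m=(np.hypot(W[...,0]-x,W[...,1]-y)<r)&(W[...,2]>z0)&(W[...,2]<z1)
        q=W[m]; zt=np.percentile(q[:,2],90); q=q[q[:,2]>zt-.006]; print(n,name,len(q),((q.max(0)+q.min(0))/2).round(4),q.mean(0).round(4),np.median(q[:,2]).round(4))
```

```text
top proud 25 [ 0.5367 -0.03    0.1261] [ 0.5358 -0.0302  0.1251] 0.1247
top n1 26 [0.5449 0.0137 0.1097] [0.5443 0.013  0.1096] 0.1098
top n2 26 [0.5507 0.0577 0.1106] [0.5513 0.0569 0.1099] 0.1104
top n3 28 [0.5591 0.0991 0.1097] [0.5587 0.0998 0.1085] 0.1083
top k 83 [0.5035 0.2796 0.052 ] [0.5056 0.28   0.0516] 0.0516
top kb 80 [0.3069 0.3012 0.0525] [0.3055 0.2999 0.0524] 0.0527
side proud 38 [ 0.5346 -0.0293  0.1234] [ 0.5344 -0.0284  0.1231] 0.1228
side n1 41 [0.5426 0.0141 0.1091] [0.5425 0.015  0.108 ] 0.1082
side n2 44 [0.5499 0.0585 0.1079] [0.5494 0.058  0.1083] 0.1084
side n3 48 [0.5574 0.0984 0.1076] [0.5569 0.1006 0.1075] 0.1074
side k 185 [0.5042 0.2806 0.0512] [0.504  0.2815 0.0508] 0.0507
side kb 206 [0.3048 0.3014 0.0517] [0.3046 0.3021 0.0512] 0.0512
```

View pics/topc.png

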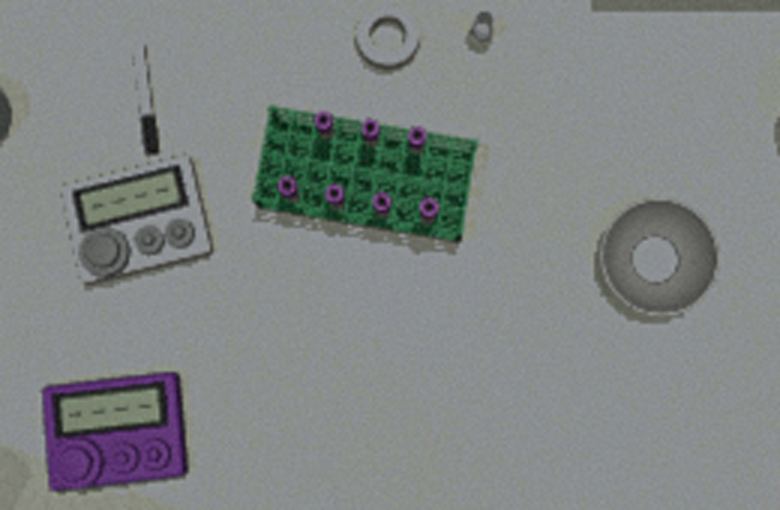

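View pics/sidec.png

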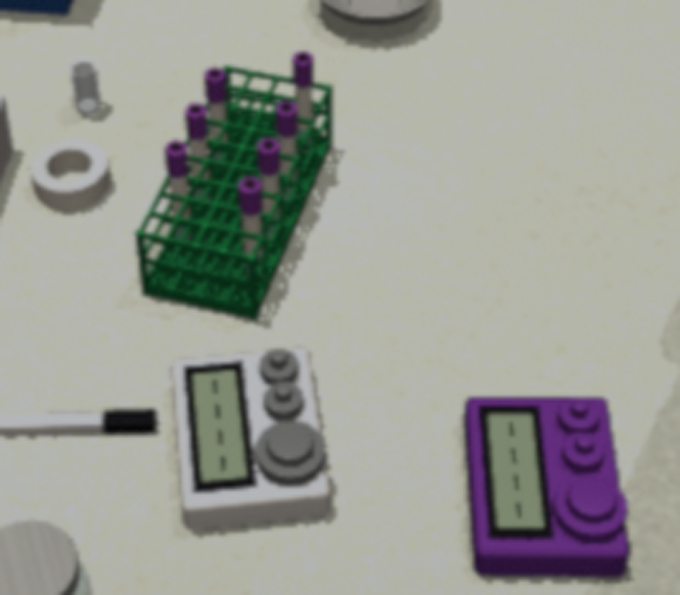

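>>> drive_tool:
  increments:
    - [-3.6, -3.3, 0, 0, 0, 0, 1]
    - [-3.6, -3.3, 0, 0, 0, 0, 1]
    - [-3.6, -3.3, 0, 0, 0, 0, 1]
    - [-3.6, -3.3, 0, 0, 0, 0, 1]
    - [-3.6, -3.3, 0, 0, 0, 0, 1]

```text
clock: 1.3
tcp_pos: [0.3324, 0.3642, 0.2315]
eef_rot: [0.181, 0.984, 0.0, 0.0]
contact_force: [0.7, -0.3, 0.5]
grip_width: 0.143
grasp_force: 0.0
```

>>> drive_tool:
  increments:
    - [-3.6, -3.3, 0, 0, 0, 0, 1]
    - [-3.6, -3.3, 0, 0, 0, 0, 1]
    - [-3.6, -3.3, 0, 0, 0, 0, 1]
    - [-3.6, -3.3, 0, 0, 0, 0, 1]
    - [0, 0, 0, 0, 0, 0, 1]

```text
clock: 1.8
tcp_pos: [0.4216, 0.1872, 0.2315]
eef_rot: [0.184, 0.983, -0.0, 0.001]
contact_force: [0.1, 0.9, -0.1]
grip_width: 0.0
grasp_force: 0.0
```

>>> drive_tool:
  increments:
    - [-3.6, -3.2, 0, 0, 0, 0, 1]
    - [-3.6, -3.2, 0, 0, 0, 0, 1]
    - [-3.6, -3.2, 0, 0, 0, 0, 1]
    - [-3.6, -3.2, 0, 0, 0, 0, 1]
    - [0, 0, 0, 0, 0, 0, 1]

```text
clock: 2.3
tcp_pos: [0.5106, 0.0168, 0.2312]
eef_rot: [0.183, 0.983, -0.0, 0.001]
contact_force: [0.5, 0.8, 0.1]
grip_width: -0.002
grasp_force: 0.0
```

```bash
cat > w.py <<'E'
from h import *
import sys
from scipy.spatial.transform import Rotation as R
def go(x,y,z):
    s=monitor.observe(); r=R.from_quat(s["eef_rot"])
    print("tcp",np.round(s["tcp_pos"],4),"tool cm",(100*r.inv().apply(np.array([x,y,z])-s["tcp_pos"])).round(2), "tilt/yaw",r.as_matrix().round(3).tolist())
E
python3 - <<'E'
from w import *
p,W,m=shot("wrist"); cv2.imwrite("pics/w1.png",p[...,::-1])
for r in viewer.cut_out("wrist","tube_cap")[:8]:
    q=W[r["mask"]]; q=q[np.isfinite(q[:,0])]; zt=np.percentile(q[:,2],90);q=q[q[:,2]>zt-.006]
    print(round(r["p"],2),np.round(r["bbox"]),((np.percentile(q,99,axis=0)+np.percentile(q,1,axis=0))/2).round(4),q.mean(0).round(4))
go(.535,-.029,.15)
E
```

```text
0.9 [270. 246. 292. 300.] [ 0.5376 -0.0295  0.1207] [ 0.5371 -0.0291  0.122 ]
tcp [0.5085 0.0202 0.231 ] tool cm [-4.24 -3.64  8.1 ] tilt/yaw [[-0.934, 0.357, -0.001], [0.357, 0.934, 0.0], [0.001, 0.0, -1.0]]
```

View pics/w1.png

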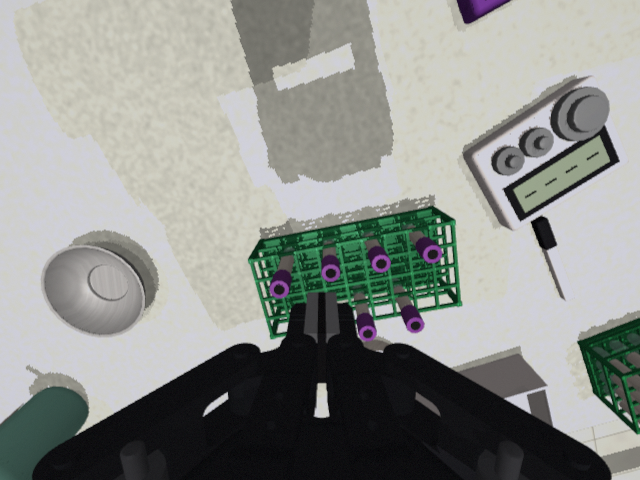

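>>> drive_tool:
  increments:
    - [-2.2, -1.8, 0, 0, 0, 0, 1]
    - [-2.1, -1.8, 2, 0, 0, 0, 1]
    - [0, 0, 4, 0, 0, 0, 1]
    - [0, 0, 3, 0, 0, 0, 1]
    - [0, 0, 0, 0, 0, 0, 1]

```text
clock: 2.9
tcp_pos: [0.5339, -0.0267, 0.1384]
eef_rot: [0.18, 0.984, 0.0, -0.003]
contact_force: [-0.2, -1.1, 0.4]
grip_width: -0.004
grasp_force: 0.0
```

Run:
```python
from w import *
p,W,m=shot("side"); cv2.imwrite("pics/s1.png",cv2.resize(p[170:300,250:400,::-1],(690,598),interpolation=cv2.INTER_CUBIC))
go(.536,-.029,.126)
```

```text
tcp [ 0.535  -0.027   0.1406] tool cm [-0.17 -0.15  1.46] tilt/yaw [[-0.935, 0.354, -0.003], [0.354, 0.935, 0.001], [0.003, -0.0, -1.0]]
```

View pics/s1.png

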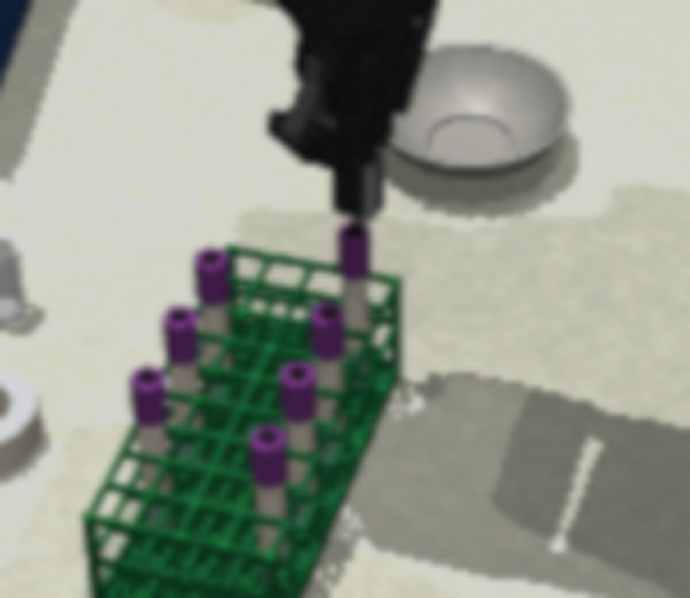

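>>> drive_tool:
  increments:
    - [-0.1, -0.1, 0.8, 0, 0, 0, 1]
    - [0, 0, 0.5, 0, 0, 0, 1]
    - [0, 0, 0.4, 0, 0, 0, 1]
    - [0, 0, 0.4, 0, 0, 0, 1]
    - [0, 0, 0, 0, 0, 0, 1]

```text
clock: 3.45
tcp_pos: [0.5365, -0.0298, 0.1202]
eef_rot: [0.181, 0.983, 0.0, 0.0]
contact_force: [-0.5, 0.1, 1.4]
grip_width: -0.0
grasp_force: 0.0
```

>>> drive_tool:
  increments:
    - [0, 0, 0.3, 0, 0, 0, 1]
    - [0, 0, 0.3, 0, 0, 0, 1]
    - [0, 0, 0.2, 0, 0, 0, 1]
    - [0, 0, 0.1, 0, 0, 0, 1]
    - [0, 0, 0, 0, 0, 0, 1]

```text
clock: 3.95
tcp_pos: [0.5364, -0.0298, 0.1111]
eef_rot: [0.181, 0.983, 0.0, -0.0]
contact_force: [0.4, -0.5, -0.9]
grip_width: 0.003
grasp_force: 0.0
```

>>> drive_tool:
  increments:
    - [0, 0, 0.1, 0, 0, 0, 1]
    - [0, 0, 0.1, 0, 0, 0, 1]
    - [0, 0, 0, 0, 0, 0, 1]

```text
clock: 4.25
tcp_pos: [0.5364, -0.0298, 0.1092]
eef_rot: [0.181, 0.983, 0.0, -0.0]
contact_force: [0.0, 0.2, 0.8]
grip_width: -0.0
grasp_force: 0.0
```

>>> drive_tool:
  increments:
    - [0, 0, 0.1, 0, 0, 0, 1]
    - [0, 0, 0, 0, 0, 0, 1]

```text
clock: 4.45
tcp_pos: [0.5364, -0.0298, 0.1082]
eef_rot: [0.181, 0.984, 0.0, -0.0]
contact_force: [-0.1, 0.8, 0.3]
grip_width: 0.003
grasp_force: 0.1
```

>>> drive_tool:
  increments:
    - [0, 0, 0.1, 0, 0, 0, 1]

```text
clock: 4.55
tcp_pos: [0.5368, -0.0299, 0.1079]
eef_rot: [0.181, 0.984, 0.0, 0.0]
contact_force: [-5.1, 0.5, 19.8]
grip_width: 0.003
grasp_force: 10.0
```

Run:
```python
from w import *
p,W,m=shot("side"); cv2.imwrite("pics/s2.png",cv2.resize(p[170:300,250:400,::-1],(690,598),interpolation=cv2.INTER_CUBIC))
go(.536,-.029,.108); print(monitor.observe()["contact_force"])
```

```text
tcp [ 0.5367 -0.0298  0.108 ] tool cm [ 0.09  0.05 -0.  ] tilt/yaw [[-0.935, 0.356, 0.001], [0.356, 0.935, -0.0], [-0.001, 0.0, -1.0]]
[-2.99872649  0.51721834 11.09878834]
```

View pics/s2.png

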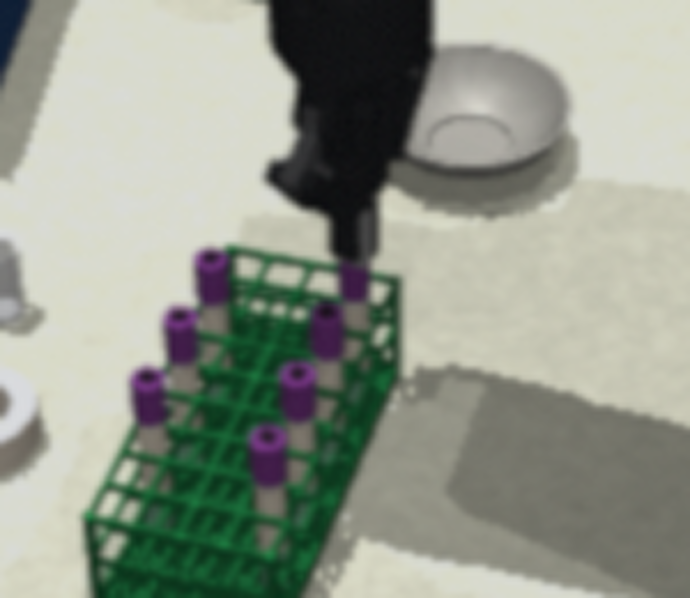

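>>> drive_tool:
  increments:
    - [0, 0, -1, 0, 0, 0, 1]
    - [0, 0, -4, 0, 0, 0, 1]
    - [2, 4, 0, 0, 0, 0, 1]
    - [2, 4, 0, 0, 0, 0, 1]
    - [2, 4, 0, 0, 0, 0, 1]

```text
clock: 5.1
tcp_pos: [0.5229, 0.1049, 0.158]
eef_rot: [0.181, 0.983, 0.0, 0.0]
contact_force: [0.0, -0.1, -0.5]
grip_width: -0.003
grasp_force: 0.0
```

>>> drive_tool:
  increments:
    - [2, 4, 0, 0, 0, 0, 1]
    - [2, 4, 0, 0, 0, 0, 1]
    - [2, 4, 0, 0, 0, 0, 1]
    - [0, 0, 0, 0, 0, 0, 1]
    - [0, 0, 0, 0, 0, 0, 1]

```text
clock: 5.6
tcp_pos: [0.5094, 0.238, 0.1574]
eef_rot: [0.18, 0.984, -0.0, -0.0]
contact_force: [0.8, -0.5, 0.7]
grip_width: -0.002
grasp_force: 0.0
```

Run:
```python
from w import *
p,W,m=shot("side")
for x,y,z in [(.536,-.029,.108)]:
    k=(np.hypot(W[...,0]-x,W[...,1]-y)<.016)&(W[...,2]>.09); print("cap z",np.percentile(W[k][:,2],[50,90,99]).round(4))
p,W,m=shot("wrist"); cv2.imwrite("pics/w2.png",p[...,::-1])
for t in ("start_key","small_key_1"):
  for r in viewer.cut_out("wrist",t)[:4]:
    q=W[r["mask"]]; q=q[np.isfinite(q[:,0])]; q=q[q[:,2]>.046]
    if len(q): print(t,round(r["p"],2),np.round(r["bbox"]),((np.percentile(q,99,axis=0)+np.percentile(q,1,axis=0))/2).round(4),q.mean(0).round(4))
go(.5043,.2805,.051)
```

```text
Traceback (most recent call last):
IndexError: index -1 is out of bounds for axis 0 with size 0
```

Run:
```python
from w import *
p,W,m=shot("top")
k=(np.hypot(W[...,0]-.536,W[...,1]+.029)<.016)&(W[...,2]>.09); print("cap z",k.sum(),np.sort(W[k][:,2])[-8:].round(4))
p,W,m=shot("wrist"); cv2.imwrite("pics/w2.png",p[...,::-1])
for t in ("start_key","small_key_1"):
  for r in viewer.cut_out("wrist",t)[:4]:
    q=W[r["mask"]]; q=q[np.isfinite(q[:,0])]; q=q[q[:,2]>.046]
    if len(q): print(t,round(r["p"],2),np.round(r["bbox"]),((np.percentile(q,99,axis=0)+np.percentile(q,1,axis=0))/2).round(4),q.mean(0).round(4))
go(.5043,.2805,.051)
```

```text
cap z 35 [0.1112 0.1113 0.1114 0.1117 0.1137 0.114  0.1156 0.116 ]
start_key 0.96 [355. 198. 392. 238.] [0.5067 0.2808 0.05  ] [0.5062 0.281  0.0507]
start_key 0.24 [  0. 339.  86. 431.] [ 0.5386 -0.0289  0.0778] [ 0.5369 -0.0245  0.0855]
small_key_1 0.59 [287. 258. 303. 272.] [0.525  0.2099 0.0491] [0.5245 0.2101 0.0501]
small_key_1 0.48 [321. 244. 332. 256.] [0.5177 0.2389 0.0493] [0.5173 0.2388 0.0502]
tcp [0.51   0.2361 0.1574] tool cm [ 2.12  3.94 10.64] tilt/yaw [[-0.934, 0.357, 0.0], [0.357, 0.934, 0.0], [-0.0, 0.0, -1.0]]
```

View pics/w2.png

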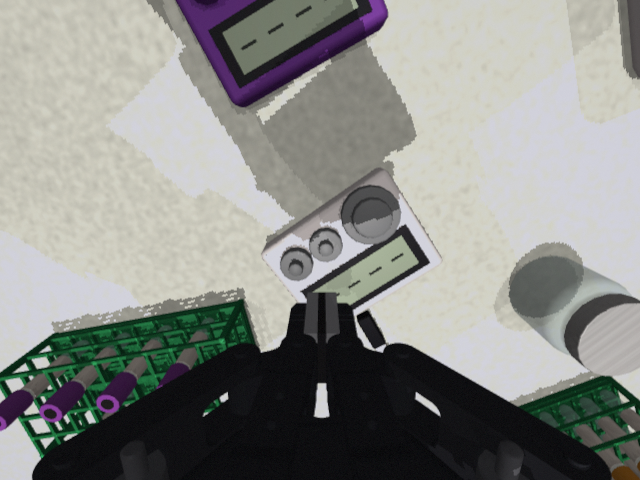

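>>> drive_tool:
  increments:
    - [1, 2, 0, 0, 0, 0, 1]
    - [1.1, 2, 1, 0, 0, 0, 1]
    - [0, 0, 4, 0, 0, 0, 1]
    - [0, 0, 4, 0, 0, 0, 1]
    - [0, 0, 0, 0, 0, 0, 1]

```text
clock: 6.35
tcp_pos: [0.5025, 0.2805, 0.0634]
eef_rot: [0.181, 0.983, -0.002, -0.003]
contact_force: [-0.1, 0.4, 0.7]
grip_width: -0.003
grasp_force: 0.0
```

Commanded z is about 0.067, so roughly 2.1 cm to fully down.

>>> drive_tool:
  increments:
    - [0, 0, 0.8, 0, 0, 0, 1]
    - [0, 0, 0.6, 0, 0, 0, 1]
    - [0, 0, 0.3, 0, 0, 0, 1]
    - [0, 0, 0, 0, 0, 0, 1]

```text
clock: 6.75
tcp_pos: [0.5048, 0.282, 0.0511]
eef_rot: [0.181, 0.983, 0.0, 0.001]
contact_force: [-0.3, -0.5, 1.3]
grip_width: -0.001
grasp_force: 0.5
```

>>> drive_tool:
  increments:
    - [0, 0, 0.2, 0, 0, 0, 1]
    - [0, 0, 0.2, 0, 0, 0, 1]
    - [0, 0, 0, 0, 0, 0, 1]

```text
clock: 7.05
tcp_pos: [0.5048, 0.2821, 0.0466]
eef_rot: [0.181, 0.984, 0.0, 0.001]
contact_force: [1.7, -1.5, 3.7]
grip_width: -0.002
grasp_force: 1.7
```

>>> drive_tool:
  increments:
    - [0, 0, 0.1, 0, 0, 0, 1]
    - [0, 0, 0, 0, 0, 0, 1]

```text
clock: 7.25
tcp_pos: [0.5048, 0.2821, 0.046]
eef_rot: [0.181, 0.984, 0.0, 0.001]
contact_force: [1.4, -1.3, 8.5]
grip_width: -0.005
grasp_force: 4.2
```

>>> drive_tool:
  increments:
    - [0, 0, 0, 0, 0, 0, 1]
    - [0, 0, 0, 0, 0, 0, 1]
    - [0, 0, -1, 0, 0, 0, 1]
    - [0, 0, -4, 0, 0, 0, 1]
    - [0, 0, -5, 0, 0, 0, 1]

```text
clock: 7.75
tcp_pos: [0.5031, 0.2816, 0.1451]
eef_rot: [0.181, 0.983, -0.001, -0.002]
contact_force: [1.1, -0.8, 0.1]
grip_width: -0.002
grasp_force: 0.0
```

>>> drive_tool:
  increments:
    - [3, 0, -4, 0, 0, 0, 1]
    - [4, 3, 0, 0, 0, 0, 1]
    - [4, 3, 0, 0, 0, 0, 1]
    - [0, 0, 0, 0, 0, 0, 1]
    - [0, 0, 0, 0, 0, 0, 1]

```text
clock: 8.25
tcp_pos: [0.4218, 0.3779, 0.1855]
eef_rot: [0.18, 0.984, -0.0, -0.0]
contact_force: [1.1, -0.5, -0.0]
grip_width: -0.002
grasp_force: 0.0
```

Run:
```python
from w import *
p,W,m=shot("side"); cv2.imwrite("pics/s3.png",cv2.resize(p[200:410,220:460,::-1],(680,595),interpolation=cv2.INTER_CUBIC))
for x,y,z0 in [(.536,-.029,.09),(.5425,.0145,.09),(.5045,.281,.04)]:
    k=(np.hypot(W[...,0]-x,W[...,1]-y)<.014)&(W[...,2]>z0); q=W[k][:,2]; print(len(q),np.percentile(q,[50,90,99]).round(4) if len(q) else "")
print(monitor.observe()["contact_force"],monitor.observe()["tcp_pos"])
```

```text
0 
70 [0.1043 0.1095 0.1107]
152 [0.0512 0.0535 0.0555]
[-0.02217811 -1.24902473 -0.22157155] [0.42251436 0.37717206 0.18538116]
```

View pics/s3.png

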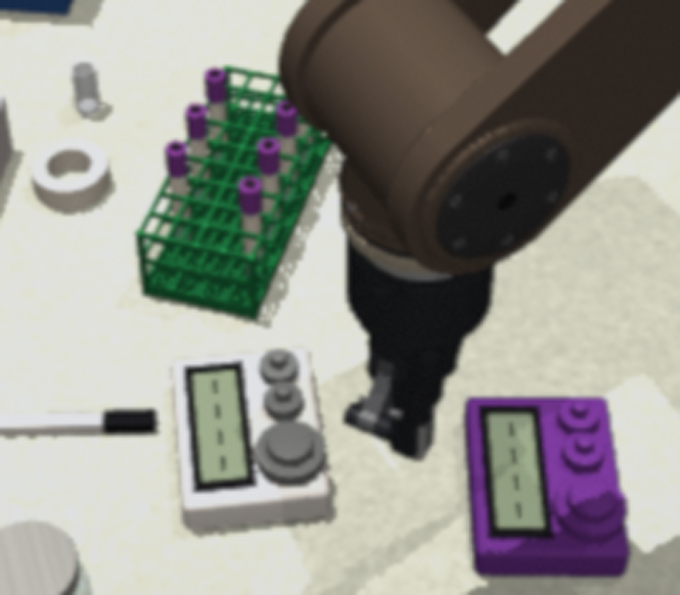

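The large key at (290,450) is back up and the arm is clear of everything. The pressed tube is hidden behind the arm here, but it met its solid stop at z = 0.108. Handing in.

```bash
python3 -c "
from plant import job
print(job.close_job())"
```

```text
the job is handed in; nothing more can be done
None
```

I pressed the proud tube down to its solid stop (cap top at 108 mm), then pressed the white timer's large key fully down and let it come back up. The job is handed in; no verdict came back, and the arm hid the tube in the last picture, so its final height rests on the force reading at the stop.

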